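# Reset the tablet crusher's ram screw and lock its jam nut

## Task

The tablet crusher's ram no longer reaches its rubber bed. Slacken the hexagonal jam nut until the screw is free, wind the bar-headed screw clockwise until its foot bears firmly but not hard on the bed (you will feel the screw grow stiffer), then do the nut up about as tight as it was, without forcing it, and let go. Leave the other things on the table where they are.

Things in the scene. Friction and masses are not known exactly. Their poses are not given: they have to be found in the camera images.
- crusher: tablet crusher bolted to the table: aluminium two-post bridge, base 110 x 155 x 16 mm, bridge 136 mm long (own y), 42 mm wide, top 96 mm above the table, with a round boss 30 mm across up to 113 mm. Origin: centre of the base's underside; its z is the axis of screw and nut. A rubber bed 42 mm across lies under the foot; its height varies and is not measured
- nut: steel hexagonal jam nut on the boss, round the screw, below the bar head: 40 mm across flats, 18 mm thick. Origin on the axis at its underside (113 mm above the table as found, give or take 1 mm), z up; one pair of flats faces own +y and -y, the others lie 60 degrees round. Right-hand: counterclockwise from above loosens and raises it 3 mm per rad
- nut_mid (a point): centre of the nut, 9 mm above its underside. It is found tight; turned 0.4 to 0.8 rad counterclockwise it lets the screw go, and it turns freely for 2.5 rad more, at about 0.17 N m. Tightening grows harder by 0.18 N m per rad past the first grip; 0.3 to 0.9 rad past it is tight, 1.2 too much. It stays where it is left
- screw: ram screw, right-hand quick thread: clockwise from above goes down, 3 mm per rad. Shaft 20 mm across; its head is an upright steel bar 34 mm long (own x), 12 mm thick (own y, the width to pinch), 26 mm high. Origin on the axis, 61 mm below the bar's underside. As found the bar's underside is about 161 mm above the table, 30 mm above the nut's top
- bar_mid (a point): middle of the screw's bar, 74 mm above the screw's origin. Nut slack, it turns at about 0.25 N m (0.1 or more is felt while paused in the turn) and stays where left; nut tight, it is clamped. 0.5 to 1.8 rad clockwise brings the foot to the bed; each rad beyond adds 0.24 N m and 80 N on the bed. An added 0.07 to 0.2 N m is right, 0.3 too much
- foot: the spring-loaded steel foot under the ram, disc of 30 mm diameter and 8 mm thick, below the bridge; origin on the axis at its underside, about 44 mm above the table at the start. It gives about 1 mm per 27 N
- shoe: the small clamp shoe inside the bridge (out of sight) which the nut squeezes against the screw; about 90 N for each rad of nut turned past the first grip. Origin at its clamping face
- tumbler: glass tumbler standing upside down, 74 mm across at the table, 95 mm high; origin at its underside
- pill_bottle: teal pill bottle, 42 mm across, 75 mm high, beside the crusher; origin at its underside
- timer: round kitchen timer, 68 mm across, 44 mm high, with a black knob, beside the crusher; origin at its underside
- mug: white mug, 76 mm across, 85 mm high; origin at its underside
- dish: small blue dish, 90 mm across, 18 mm high, on the far side of the crusher; origin at its underside
- spoon: steel spoon 140 mm long lying between the robot and the crusher; origin at its underside
There are look-alikes about, which are no part of the job. Leave any purple look-alike of the crusher alone.

How it is judged:
On the way, in this order (a step that is already met when the one before it is completed fails the run):
1. the jam nut is slackened: the shoe lets go of the screw while the foot is still clear of the bed (contact force between shoe and screw below 0.5 N and contact force between foot and anything else below 1 N), for 0.2 s.
2. with the nut slack, the screw has brought the foot firmly on to the bed: 20 to 70 N (contact force between shoe and screw below 2 N and contact force between foot and anything else between 20 and 70 N), for 0.2 s.
3. the nut is tight again: the shoe grips the screw with more than 15 N (contact force between shoe and screw above 15 N), for 0.2 s.
At the end, for the whole second after the job is handed in: The foot bears on the bed with 20 to 70 N, the jam nut is tight (the shoe grips the screw with more than 15 N, about 0.2 rad past the first grip), and nut and screw are at rest (under 0.05 rad/s) (contact force between foot and anything else between 20 and 70 N and contact force between shoe and screw above 15 N and angular speed of each of nut, screw below 0.05 rad/s); the robot touches nothing.
It fails at once if the foot is driven into the bed with more than 100 N (contact force between foot and anything else above 100 N).
It fails at once if the nut is forced: the shoe is pressed on the screw with more than 110 N (contact force between shoe and screw above 110 N).
It fails at once if another thing on the table is pushed more than 25 mm away (distance of any of tumbler, pill_bottle, timer, mug, dish, spoon from where it was at the start of the episode above 0.025 m).
It also fails if it takes over 72 s, if anything falls off the work surface, if the arm or the gripper's body presses on something with over 40 N, if the wrist force passes 120 N, or if a joint passes its speed limit or range.

## Robot

A 6-joint arm with a two-finger parallel gripper is mounted at the origin on the work surface. World frame = base frame: x ahead of the robot, y to its left, z up, the work surface at z = 0. Lengths are in m, angles in rad, forces in N, time in s.
With the tool pointing down it reaches from about 0.3 to 0.85 m from the base axis. Payload 4.2 kg.
Tool frame: the origin (TCP) lies on the centre line of the jaws, within the pads' length; the fingertips stand arm.nose_length ahead of it and the grasp point (between the pads) lies 6 mm ahead of it (arm.nose_length is the distance from the TCP to the fingertips, in m); z points along the fingers, y is the line along which they close (so a half turn about z gives the same grasp; the last joint's range is limited). The gripper opens to 91 mm and grips with 3 to 60 N. Pads are 32 mm wide; open, the fingers measure 118 mm over their backs; the gripper's body (76 mm by 178 mm) begins 60 mm behind the grasp point.
Start: joints at [1.122, 0.32, 1.565, -0, 1.257, -0.02], TCP at [0.239, 0.523, 0.239] pointing down, gripper open.
Joint ranges: [-3.11, 3.11], [-0.84, 2.01], [0.21, 2.61], [-1.34, 4.49], [0.05, 2.63], [-2.56, 2.56]. Speed limits (rad/s): [2.57, 2.57, 3.14, 3.14, 3.14, 3.14].

## Interface

Orientations are given as a 3x3 rotation matrix whose columns are the frame's x, y, z axes.
In Python, from plant import arm gives the robot as it stands. The module is installed in compiled form; this text tells all that it offers.
- The arm moves only by the tool drive_tool, never from a script. Its argument "rows" is a list of rows, each a list of 3 entries, a list of its own where there are three numbers: the shift along the tool's x, y, z in units of 25 mm (1.0 is 25 mm), then the turn about the tool's z in units of 8 degrees (1.0 is 8 degrees), then the closure, from 0 (fully open) to 1 (shut). A call has exactly 5 rows; each row shifts and turns the commanded pose from where the row before left it, along the tool's axes as they then stand; what a row does not reach is not made up. A row lasts 1/10 s, in which the tool goes at most 50 mm and 8.59 degrees, less where a joint would pass 70% of its speed; a pose out of reach is approached as far as the arm can. A call is refused whole if a number of a shift passes 1 or a number of a turn 1, either way. A call with a gripper value outside its range is refused whole. The fingers move at their own pace and stop on an object; "newtons" is the grip in N (left out, the last holds). Time passes only in rows, so rows that do not move let the fingers close, or fill a call up. It gives the time, the measured TCP pose, the force, the opening and the grip force at its end, in the units of the state.
- arm.read_state(): the state, without advancing time (a new reading comes with each control period).
- arm.grab_frame(name): name is "side" or "top"; returns the picture (480x640x3 uint8, red, green, blue); there is no depth.
- arm.get_calibration(name): a dict with "mtx" (3x3 intrinsics, pixels), "pose" (4x4, takes a point from camera to world coordinates). Camera axes: x right, y up, looking along -z (the intrinsics and any distortion apply to the point x, -y, -z); pixel columns grow to the right and rows downward; lengths in m; the calibration is good to about 2 mm. A picture is of the moment at which its call begins. get_calibration takes no time and is no camera call.
- arm.sign_off(): hands the job in; it is judged then, once.
Trained networks look in the newest picture that a camera, given by its name, has taken for a name from the list of things; names that differ only in an ending like _2 or _b are one class to them, and where a whole thing is asked for, a point or a joint stands for the part that bears it (a point fixed in the world has none). Each returns a list of dicts, best first, with "conf" (0 to 1); they miss things now and then, are a little off and sometimes report something else, mostly with a low value. They report only what shows in the picture. A call takes as long as a camera call. They do not tell look-alikes from the thing itself.
- arm.find_in(target, camera): "position" ([column, row] in pixels, amid what is visible of it).
The state is a dict: "time": time; "q": joint angles; "dq": joint speeds; "tau": joint torques, N m; "tcp_pos": TCP position; "ee_rot": TCP orientation; "contact_force": force on the tool from outside, world axes, zero at the start; "moment": the same for the moment, N m; "opening": finger opening in m; "grip_force": force on a finger pad.
Only numpy, scipy, OpenCV 4.12 (cv2) and the standard library are available. Lean on these libraries where they do the work, as an engineer would, in place of code of your own. Each camera call takes 0.05 s, during which the arm holds its last target. There are 200 camera calls.

## Working session

There is one attempt and no reset: what is moved stays moved. The work goes in short steps, Python scripts to look and compute and a tool call to move; the robot and the scene stay as the last step left them, time stands still between calls to the robot, and variables do not carry over. Pictures are saved under pics/ and viewed, at most 10 in all, crops included, and the job is handed in when it is done.

Besides the shell and the picture viewer there is one more tool, called after "Request:" by a JSON object that holds its "name" and its "arguments". drive_tool: Moves the arm, as the interface text tells. Its arguments: {"type":"object","properties":{"rows":{"type":"array"},"newtons":{"type":"number"}},"required":["rows"]}

```bash
mkdir -p pics; cat > h.py <<'E'
import numpy as np, cv2
from plant import arm
def ray(cam,p):
    c=arm.get_calibration(cam); K=np.array(c["mtx"]);T=np.array(c["pose"])
    d=np.linalg.inv(K)@[p[0],p[1],1]; d=T[:3,:3]@(d*[1,-1,-1]); return T[:3,3],d
def atz(cam,p,z):
    o,d=ray(cam,p); return (o+d*(z-o[2])/d[2]).round(4)
def proj(cam,P):
    c=arm.get_calibration(cam); K=np.array(c["mtx"]);T=np.array(c["pose"])
    v=T[:3,:3].T@(np.array(P)-T[:3,3]); v=K@(v*[1,-1,-1]); return v[:2]/v[2]
def snap(cam,f):
    a=np.array(arm.grab_frame(cam)); cv2.imwrite('pics/'+f,a[:,:,::-1]); return a
E
python3 - <<'E'
from h import *
for cam in("top","side"):
    snap(cam,cam+"1.png")
    c=arm.get_calibration(cam); print(cam,np.array(c["pose"]).round(3).tolist(),np.array(c["mtx"]).round(0).tolist(),c.keys())
    for t,z in(("crusher",0.096),("nut",0.122),("bar_mid",.174)):
        for r in arm.find_in(t,cam)[:3]: print(t,r["conf"],r["position"],atz(cam,r["position"],z))
s=arm.read_state(); print({k:np.round(v,3).tolist() for k,v in s.items()}, arm.nose_length)
E
```

```text
top [[0.007, 0.995, -0.101, 0.379], [-1.0, 0.006, -0.017, -0.013], [-0.016, 0.101, 0.995, 1.364], [0.0, 0.0, 0.0, 1.0]] [[475.0, 0.0, 321.0], [0.0, 475.0, 238.0], [0.0, 0.0, 1.0]] dict_keys(['mtx', 'pose'])
crusher 0.61 [305.8, 235.8] [0.513  0.0496 0.096 ]
crusher 0.61 [375.7, 308.5] [ 0.3212 -0.1369  0.096 ]
crusher 0.6 [415.9, 172.2] [ 0.6881 -0.2473  0.096 ]
nut 0.51 [250.1, 318.9] [0.2931 0.1903 0.122 ]
nut 0.44 [375.8, 307.9] [ 0.3239 -0.1347  0.122 ]
nut 0.4 [417.8, 165.0] [ 0.7013 -0.2477  0.122 ]
bar_mid 0.67 [423.5, 160.6] [ 0.6993 -0.2525  0.174 ]
bar_mid 0.48 [302.7, 231.8] [0.5149 0.0537 0.174 ]
bar_mid 0.43 [242.4, 323.4] [0.2855 0.2007 0.174 ]
side [[0.971, 0.147, -0.188, 0.303], [-0.238, 0.525, -0.818, -0.921], [-0.021, 0.839, 0.544, 0.737], [0.0, 0.0, 0.0, 1.0]] [[526.0, 0.0, 322.0], [0.0, 526.0, 237.0], [0.0, 0.0, 1.0]] dict_keys(['mtx', 'pose'])
crusher 0.94 [318.8, 254.2] [ 0.503 -0.021  0.096]
crusher 0.93 [455.1, 332.9] [ 0.6752 -0.3166  0.096 ]
crusher 0.88 [243.7, 334.8] [ 0.3189 -0.2257  0.096 ]
nut 0.72 [319.3, 225.2] [0.5223 0.0521 0.122 ]
nut 0.72 [238.6, 295.6] [ 0.3212 -0.1479  0.122 ]
nut 0.69 [454.2, 295.7] [ 0.7014 -0.2517  0.122 ]
bar_mid 0.88 [457.6, 277.5] [ 0.6952 -0.2643  0.174 ]
bar_mid 0.8 [207.4, 192.9] [0.2907 0.1753 0.174 ]
bar_mid 0.74 [233.2, 279.8] [ 0.3152 -0.1669  0.174 ]
{'time': 0.4, 'q': [1.122, 0.32, 1.565, -0.0, 1.257, -0.02], 'dq': [0.001, -0.001, -0.002, 0.0, 0.002, 0.001], 'tau': [-0.0, -41.189, -23.191, 0.073, 0.04, -0.0], 'tcp_pos': [0.239, 0.523, 0.239], 'ee_rot': [[-0.909, 0.416, -0.0], [0.416, 0.909, -0.0], [-0.0, -0.0, -1.0]], 'contact_force': [-0.061, -0.182, -0.191], 'moment': [0.015, -0.017, 0.021], 'grip_force': 0.0, 'opening': 0.091} 0.025
```

View pics/top1.png

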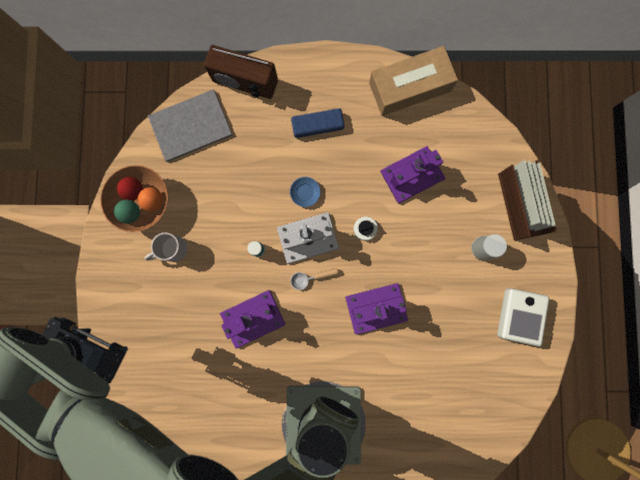

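View pics/side1.png

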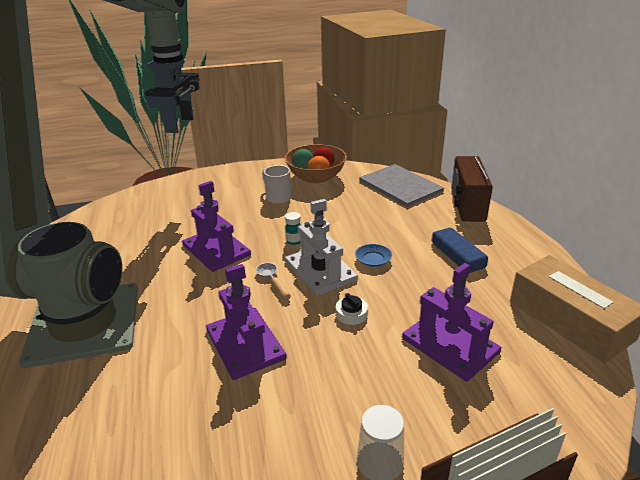

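The real crusher is the grey one: top ≈(306,236), side ≈(319,250). The pill bottle is to its left in the top view and the timer to its right. The purple ones are decoys. Next I zoom in for the orientations.

```bash
python3 - <<'E'
from h import *
a=cv2.imread('pics/top1.png')[205:270,265:350]; b=cv2.imread('pics/side1.png')[190:300,275:365]
A=cv2.resize(a,None,fx=4.7,fy=4.7,interpolation=cv2.INTER_CUBIC); B=cv2.resize(b,None,fx=4.4,fy=4.4,interpolation=cv2.INTER_CUBIC)
H=max(A.shape[0],B.shape[0]); o=np.zeros((H,A.shape[1]+B.shape[1],3),np.uint8); o[:A.shape[0],:A.shape[1]]=A;o[:B.shape[0],A.shape[1]:]=B
cv2.imwrite('pics/z1.png',o);print(o.shape)
E
```

```text
(484, 796, 3)
```

View pics/z1.png

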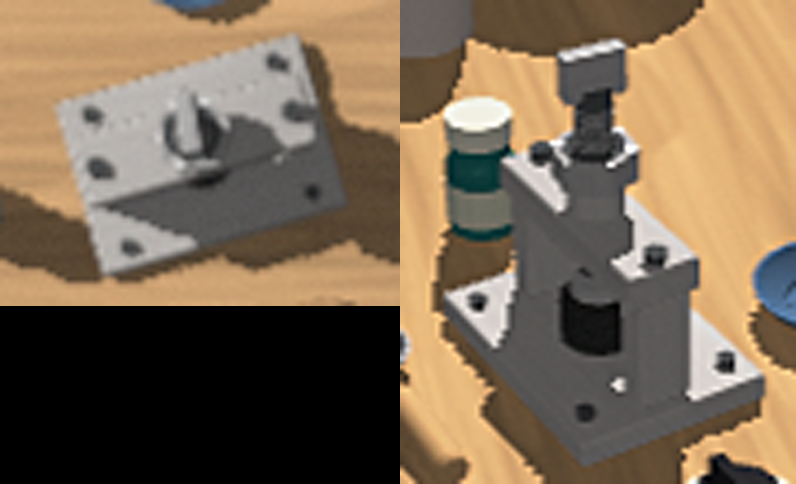

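```bash
cat >> h.py <<'E'
def hexa(c,y,z): return [[c[0]+.0231*np.cos(y+a),c[1]+.0231*np.sin(y+a),z] for a in np.arange(6)*np.pi/3]
def barp(c,y,z):
    u=np.array([np.cos(y),np.sin(y)]);v=np.array([-u[1],u[0]]); return [[*(np.array(c)+s*.017*u+t*.006*v),z] for s,t in((1,1),(1,-1),(-1,-1),(-1,1))]
E
python3 - <<'E'
from h import *
z=4.7
P=np.array([atz("top",(265+x/z,205+y/z),.016) for x,y in((58,102),(300,36),(345,203),(104,275))])[:,:2]
print(P, P.mean(0)); c=P.mean(0)
e=P[0]-P[1]; f=P[3]-P[2]; g=P[0]-P[3]
print("sides",np.linalg.norm(e),np.linalg.norm(f),np.linalg.norm(g),"yaw own y dir",np.arctan2(*(e+f)[::-1]))
print("bar ends top", [atz("top",(265+x/z,205+y/z),.187) for x,y in((188,92),(202,150))])
# side base corners (near) crop: left (445,293) bottom(585,465) right(762,380)
print("side corners",[atz("side",(275+(x-400)/4.4,190+y/4.4),zz) for x,y,zz in((445,293,.016),(583,447,.016),(762,378,.016))])
print("bar side", [atz("side",(275+(x-400)/4.4,190+y/4.4),.187) for x,y in((557,57),(625,40))])
E
```

```text
[[ 0.5471  0.1354]
 [ 0.5885 -0.0118]
 [ 0.4865 -0.0396]
 [ 0.442   0.1058]] [0.516025 0.04745 ]
sides 0.15291108527507088 0.15205725895201452 0.10918868989048272 yaw own y dir 1.8563481109118098
bar ends top [array([0.5316, 0.0474, 0.187 ]), array([0.5006, 0.0397, 0.187 ])]
side corners [array([0.4483, 0.1031, 0.016 ]), array([ 0.4901, -0.0455,  0.016 ]), array([ 0.5916, -0.0151,  0.016 ])]
bar side [array([0.5025, 0.0421, 0.187 ]), array([0.5384, 0.0496, 0.187 ])]
```

```bash
python3 - <<'E'
from h import *
c=np.array([.518,.046]); tiles=[]
for cam,(x0,y0,w,h) in(("side",(300,190,38,50)),("top",(290,215,32,40))):
  im=cv2.imread(f'pics/{cam}1.png')[y0:y0+h,x0:x0+w]; z=190/w
  for d in(0,15,30,45):
    t=cv2.resize(im,(190,int(h*z)),interpolation=cv2.INTER_CUBIC); t=cv2.copyMakeBorder(t,0,250-t.shape[0] if t.shape[0]<250 else 0,0,0,cv2.BORDER_CONSTANT)[:250]
    ps=lambda Q:np.array([(proj(cam,q)+.5-[x0,y0])*z for q in Q]).astype(int)
    for zz,col in((.131,(0,0,255)),(.113,(0,160,255))): cv2.polylines(t,[ps(hexa(c,.285+np.radians(d),zz))],True,col)
    for zz in(.187,.161): cv2.polylines(t,[ps(barp(c,.24,zz))],True,(0,255,0))
    tiles.append(t)
cv2.imwrite('pics/o1.png',np.vstack([np.hstack(tiles[:4]),np.hstack(tiles[4:])]))
E
```

```text
(no output)
```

View pics/o1.png

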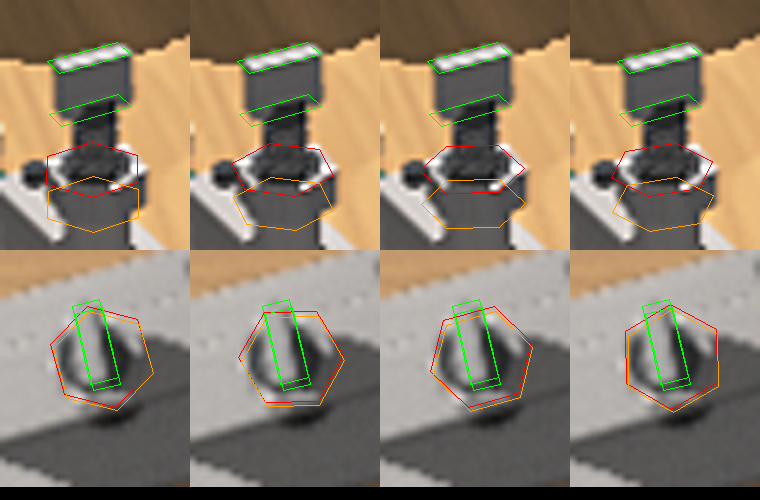

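```bash
python3 - <<'E'
from h import *
c=np.array([.518,.046]); tiles=[]
im=cv2.imread('pics/side1.png')[215:239,304:334]; z=13
big=cv2.resize(im,None,fx=z,fy=z,interpolation=cv2.INTER_NEAREST); big=(255*(big/255.)**.6).astype(np.uint8)
sm=cv2.resize(cv2.imread('pics/side1.png')[213:241,304:334],None,fx=6.3,fy=6.3,interpolation=cv2.INTER_CUBIC); sm=(255*(sm/255.)**.6).astype(np.uint8)
t2=cv2.imread('pics/top1.png')[220:248,292:322]; t2=cv2.resize(t2,None,fx=11,fy=11,interpolation=cv2.INTER_CUBIC); t2=(255*(t2/255.)**.7).astype(np.uint8)
row2=[]
for d in(8,23,38,53):
    t=sm.copy()
    for zz in(.131,.113): cv2.polylines(t,[np.array([(proj("side",q)+[.5,.5]-[304,213])*6.3 for q in hexa(c,.285+np.radians(d),zz)]).astype(int)],True,(0,0,255))
    row2.append(t)
top=np.hstack([big,t2[:312]]); W=max(top.shape[1],sum(x.shape[1] for x in row2)); r2=np.hstack(row2)
pad=lambda a:cv2.copyMakeBorder(a,0,0,0,W-a.shape[1],cv2.BORDER_CONSTANT)
o=np.vstack([pad(top),pad(r2)]);print(o.shape);cv2.imwrite('pics/o2.png',o)
E
```

```text
Traceback (most recent call last):
ValueError: all the input array dimensions except for the concatenation axis must match exactly, but along dimension 0, the array at index 0 has size 312 and the array at index 1 has size 308
```

```bash
python3 - <<'E'
from h import *
c=np.array([.518,.046])
g=lambda a:(255*(a/255.)**.6).astype(np.uint8)
S=cv2.imread('pics/side1.png'); T=cv2.imread('pics/top1.png')
big=g(cv2.resize(S[213:241,304:334],(390,364),interpolation=cv2.INTER_NEAREST)); t2=g(cv2.resize(T[220:248,292:322],(390,364),interpolation=cv2.INTER_CUBIC))
sm=g(cv2.resize(S[213:241,304:334],(195,182),interpolation=cv2.INTER_CUBIC)); row2=[]
for d in(8,23,38,53):
    t=sm.copy()
    for zz in(.131,.113): cv2.polylines(t,[np.array([(proj("side",q)+[.5,.5]-[304,213])*6.5 for q in hexa(c,.285+np.radians(d),zz)]).astype(int)],True,(0,0,255))
    row2.append(t)
cv2.imwrite('pics/o2.png',np.vstack([np.hstack([big,t2]),np.hstack(row2)]))
E
```

```text
(no output)
```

View pics/o2.png

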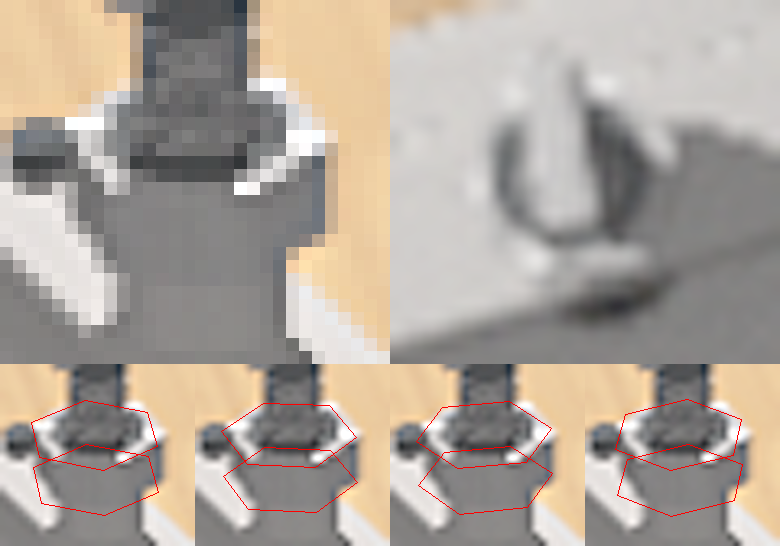

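The nut's hexagon has corners about 23° round from the crusher frame, so flat normals lie at yaw ≈1.21 (mod 60°). The bar's yaw is ≈0.24. The axis is at ≈(0.518, 0.047). Moving above it now.

Request:
{"name": "drive_tool", "arguments": {"rows": [[[-0.9, -0.63, 0], 0, 0], [[-0.9, -0.63, 0], 0, 0], [[-0.9, -0.63, 0], 0, 0], [[-0.9, -0.63, 0], 0, 0], [[-0.9, -0.63, 0], 0, 0]], "newtons": 30}}

```text
time: 0.9
tcp_pos: [0.3091, 0.4036, 0.2391]
ee_rot: [[-0.91, 0.416, 0.0], [0.416, 0.91, 0.0], [-0.0, 0.0, -1.0]]
contact_force: [1.0, -0.2, -0.1]
opening: 0.0912
grip_force: 0.0
```

Request:
{"name": "drive_tool", "arguments": {"rows": [[[-0.9, -0.63, 0], 0, 0], [[-0.9, -0.63, 0], 0, 0], [[-0.9, -0.63, 0], 0, 0], [[-0.9, -0.63, 0], 0, 0], [[-0.9, -0.63, 0], 0, 0]]}}

```text
time: 1.4
tcp_pos: [0.3787, 0.2852, 0.2391]
ee_rot: [[-0.91, 0.416, 0.0], [0.416, 0.91, 0.0], [-0.0, 0.0, -1.0]]
contact_force: [0.2, 0.3, -0.2]
opening: 0.0911
grip_force: 0.0
```

Request:
{"name": "drive_tool", "arguments": {"rows": [[[-0.9, -0.63, 0], 0, 0], [[-0.9, -0.63, 0], 0, 0], [[-0.9, -0.63, 0], 0, 0], [[-0.9, -0.63, 0], 0, 0], [[-0.9, -0.63, 0], 0, 0]]}}

```text
time: 1.9
tcp_pos: [0.4483, 0.1667, 0.2391]
ee_rot: [[-0.909, 0.416, 0.0], [0.416, 0.909, 0.0], [-0.0, 0.0, -1.0]]
contact_force: [0.6, 0.1, 0.7]
opening: 0.0911
grip_force: 0.0
```

Request:
{"name": "drive_tool", "arguments": {"rows": [[[-0.9, -0.63, 0], 0, 0], [[-0.9, -0.63, 0], 0, 0], [[-0.9, -0.63, 0], 0, 0], [[0, 0, 0], 0, 0], [[0, 0, 0], 0, 0]]}}

```text
time: 2.4
tcp_pos: [0.4894, 0.0966, 0.2388]
ee_rot: [[-0.909, 0.417, -0.001], [0.417, 0.909, 0.001], [0.001, 0.0, -1.0]]
contact_force: [-0.4, 0.2, -1.2]
opening: 0.0912
grip_force: 0.0
```

Request:
{"name": "drive_tool", "arguments": {"rows": [[[-0.62, -0.44, 0], 0, 0], [[-0.62, -0.44, 0], 0, 0], [[-0.62, -0.44, 0], 0, 0], [[0, 0, 0], -0.5, 0], [[0, 0, 0], 0, 0]]}}

```text
time: 2.9
tcp_pos: [0.5178, 0.0481, 0.2389]
ee_rot: [[-0.936, 0.351, -0.0], [0.351, 0.936, 0.001], [0.001, 0.0, -1.0]]
contact_force: [-0.7, -0.4, 0.2]
opening: 0.0914
grip_force: 0.0
```

Request:
{"name": "drive_tool", "arguments": {"rows": [[[0, 0, 0.7], 0, 0], [[0, 0, 0.8], 0, 0], [[0, 0, 0.8], 0, 0], [[0, 0, 0.6], 0, 0], [[0, 0, 0], 0, 0]]}}

```text
time: 3.4
tcp_pos: [0.5162, 0.0484, 0.1646]
ee_rot: [[-0.936, 0.351, -0.005], [0.351, 0.936, 0.0], [0.005, -0.002, -1.0]]
contact_force: [0.6, -0.2, 1.2]
opening: 0.0913
grip_force: 0.0
```

```bash
python3 - <<'E'
from h import *
S=snap("side","s2.png"); T=snap("top","t2.png")
s=arm.read_state(); p=s["tcp_pos"];print(p)
R=np.array(s["ee_rot"]); print(np.arctan2(R[1,1],R[0,1]), s["q"])
a=cv2.resize(S[160:260,270:370],(400,400),interpolation=cv2.INTER_CUBIC)
b=cv2.resize(T[190:270,265:345],(400,400),interpolation=cv2.INTER_CUBIC)
cv2.imwrite('pics/o3.png',np.hstack([a,b])[:,:,::-1])
E
```

```text
[0.51799327 0.04817582 0.16681507]
1.212145093722246 [ 7.04602457e-02  2.92991087e-01  1.79876417e+00  3.28620817e-04
  1.04971421e+00 -1.14184843e+00]
```

View pics/o3.png

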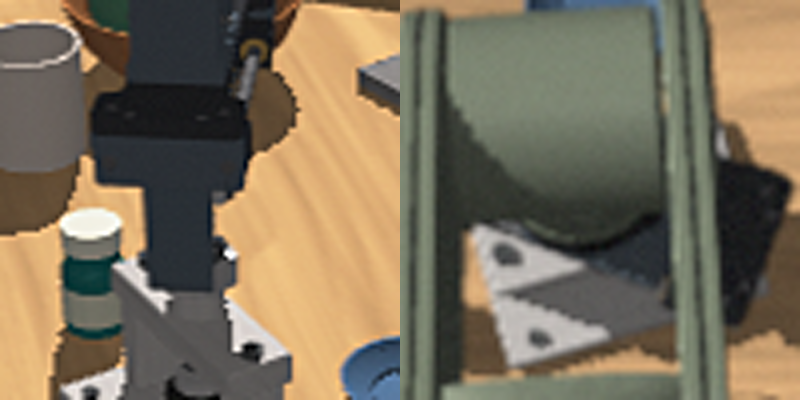

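Request:
{"name": "drive_tool", "arguments": {"rows": [[[0, 0, 0.4], 0, 0], [[0, 0, 0.4], 0, 0], [[0, 0, 0.35], 0, 0], [[0, 0, 0], 0, 0.4], [[0, 0, 0], 0, 0.5]], "newtons": 15}}

```text
time: 4.0
tcp_pos: [0.518, 0.0473, 0.1374]
ee_rot: [[-0.936, 0.351, -0.001], [0.351, 0.936, 0.0], [0.001, -0.0, -1.0]]
contact_force: [-0.2, -0.0, -0.4]
opening: 0.078
grip_force: 0.0
```

Request:
{"name": "drive_tool", "arguments": {"rows": [[[0, 0, 0], 0, 0.6], [[0, 0, 0], 0, 0.7], [[0, 0, 0], 0, 0.7], [[0, 0, 0], 0, 0.7], [[0, 0, 0], 0, 0.7]]}}

```text
time: 4.5
tcp_pos: [0.5185, 0.0481, 0.1379]
ee_rot: [[-0.936, 0.352, 0.001], [0.352, 0.936, 0.002], [-0.0, 0.002, -1.0]]
contact_force: [0.3, 1.6, -0.4]
opening: 0.0399
grip_force: 15.0
```

```bash
cat > st.py <<'E'
from h import *
s=arm.read_state();R=np.array(s["ee_rot"])
print("t",round(s["time"],2),"p",np.round(s["tcp_pos"],4),"ang",round(float(np.arctan2(R[1,1],R[0,1])),3),"q6",round(s["q"][5],3),"F",np.round(s["contact_force"],1),"M",np.round(s["moment"],3),"op",round(s["opening"],4),"g",s["grip_force"], "tau6",round(s["tau"][5],3))
E
python3 st.py
```

```text
t 4.5 p [0.5185 0.0481 0.1379] ang 1.211 q6 -1.143 F [ 0.3  1.6 -0.4] M [ 0.118 -0.048 -0.101] op 0.0399 g 15.000025033950806 tau6 -0.085
```

Request:
{"name": "drive_tool", "arguments": {"rows": [[[0, 0, 0], 0, 0.7], [[0, 0, -0.017], -1, 0.7], [[0, 0, -0.017], -1, 0.7], [[0, 0, -0.017], -1, 0.7], [[0, 0, 0], 0, 0.7]], "newtons": 40}}

```text
time: 5.0
tcp_pos: [0.5185, 0.0483, 0.1391]
ee_rot: [[-0.998, -0.06, 0.001], [-0.06, 0.998, 0.002], [-0.001, 0.002, -1.0]]
contact_force: [0.6, 6.2, 0.2]
opening: 0.0399
grip_force: 40.0
```

```bash
python3 st.py
```

```text
t 5.0 p [0.5185 0.0483 0.1391] ang 1.631 q6 -1.562 F [0.6 6.2 0.2] M [ 0.908 -0.207  0.154] op 0.0399 g 39.99734270386398 tau6 -0.415
```

Request:
{"name": "drive_tool", "arguments": {"rows": [[[0, 0, -0.017], -1, 0.7], [[0, 0, -0.017], -1, 0.7], [[0, 0, -0.017], -1, 0.7], [[0, 0, -0.017], -1, 0.7], [[0, 0, 0], 0, 0.7]]}}

```text
time: 5.5
tcp_pos: [0.5184, 0.0487, 0.1408]
ee_rot: [[-0.815, -0.579, 0.001], [-0.579, 0.815, 0.003], [-0.002, 0.002, -1.0]]
contact_force: [0.6, 6.2, -0.7]
opening: 0.0403
grip_force: 40.0
```

```bash
python3 st.py
```

```text
t 5.5 p [0.5184 0.0487 0.1408] ang 2.188 q6 -2.12 F [ 0.6  6.2 -0.7] M [ 1.214 -0.179  0.166] op 0.0403 g 39.997721426188946 tau6 -0.33
```

Request:
{"name": "drive_tool", "arguments": {"rows": [[[0, 0, 0], 0, 0.4], [[0, 0, 0], 0, 0.2], [[-0.03, 0.04, 0], 0, 0.2], [[0, 0, -0.8], 0, 0.2], [[0, 0, -0.77], 0, 0.3]], "newtons": 15}}

```text
time: 6.0
tcp_pos: [0.5177, 0.0483, 0.1799]
ee_rot: [[-0.815, -0.579, -0.002], [-0.579, 0.815, -0.001], [0.002, 0.001, -1.0]]
contact_force: [0.7, -0.3, 0.3]
opening: 0.0666
grip_force: 0.0
```

Request:
{"name": "drive_tool", "arguments": {"rows": [[[0, 0, 0], 0.9, 0.4], [[0, 0, 0], 0.9, 0.4], [[0, 0, 0], 0.9, 0.4], [[0, 0, 0], 0, 0.4], [[0, 0, 0], 0, 0.4]]}}

```text
time: 6.5
tcp_pos: [0.5181, 0.0485, 0.1799]
ee_rot: [[-0.97, -0.241, -0.0], [-0.241, 0.97, -0.0], [0.0, -0.0, -1.0]]
contact_force: [0.1, -0.1, 0.1]
opening: 0.0545
grip_force: 0.0
```

```bash
python3 st.py; python3 - <<'E'
from h import *
S=snap("side","s3.png")
cv2.imwrite('pics/o4.png',cv2.resize(S[160:260,270:370],(600,600),interpolation=cv2.INTER_CUBIC)[:,:,::-1])
E
```

```text
t 6.5 p [0.5181 0.0485 0.1799] ang 1.814 q6 -1.743 F [ 0.1 -0.1  0.1] M [0.104 0.036 0.036] op 0.0545 g 0.0 tau6 0.033
```

View pics/o4.png

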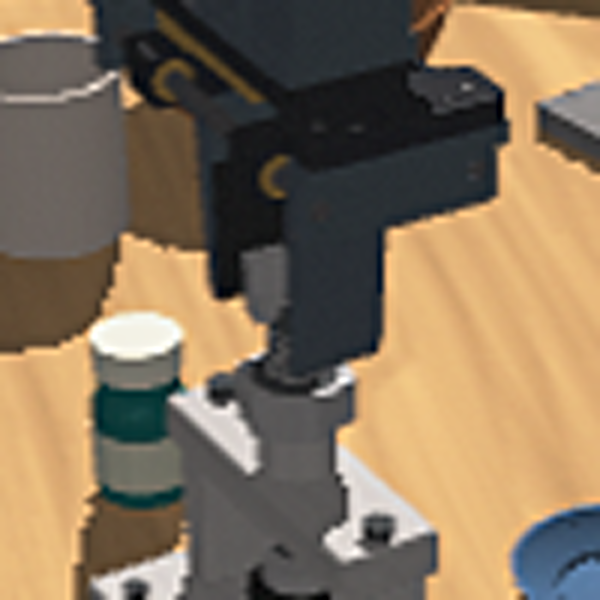

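The fingers straddle the bar, and the nut is clear below them. Closing on the bar.

Request:
{"name": "drive_tool", "arguments": {"rows": [[[0, 0, 0], 0, 0.6], [[0, 0, 0], 0, 0.75], [[0, 0, 0], 0, 0.9], [[0, 0, 0], 0, 1], [[0, 0, 0], 0, 1]], "newtons": 12}}

```text
time: 7.05
tcp_pos: [0.5182, 0.0485, 0.1799]
ee_rot: [[-0.971, -0.239, 0.0], [-0.239, 0.971, -0.0], [-0.0, -0.0, -1.0]]
contact_force: [0.6, -0.1, -0.1]
opening: 0.0195
grip_force: 12.0
```

```bash
python3 st.py
```

```text
t 7.05 p [0.5182 0.0485 0.1799] ang 1.813 q6 -1.741 F [ 0.6 -0.1 -0.1] M [-0.023 -0.01  -0.03 ] op 0.0195 g 12.001681476831436 tau6 0.001
```

Request:
{"name": "drive_tool", "arguments": {"rows": [[[0, 0, 0], 0, 1], [[0, 0, 0], 0, 1], [[0, 0, 0.017], 1, 1], [[0, 0, 0.009], 0.5, 1], [[0, 0, 0], 0, 1]], "newtons": 45}}

```text
time: 7.55
tcp_pos: [0.5182, 0.0485, 0.1793]
ee_rot: [[-0.999, -0.033, 0.0], [-0.033, 0.999, -0.0], [-0.0, -0.0, -1.0]]
contact_force: [0.4, -0.7, -0.3]
opening: 0.0184
grip_force: 45.0
```

```bash
python3 st.py
```

```text
t 7.55 p [0.5182 0.0485 0.1793] ang 1.603 q6 -1.532 F [ 0.4 -0.7 -0.3] M [-0.116 -0.046  0.082] op 0.0184 g 45.00086724758148 tau6 0.414
```

The pads closed on the 20 mm shaft under the bar, so I'll raise 11 mm and re-grip on the bar itself.

Request:
{"name": "drive_tool", "arguments": {"rows": [[[0, 0, 0], 0, 0.6], [[0, 0, 0], 0, 0.6], [[0, 0, -0.44], -0.8, 0.6], [[0, 0, 0], 0, 0.8], [[0, 0, 0], 0, 1]], "newtons": 15}}

```text
time: 8.05
tcp_pos: [0.5182, 0.0487, 0.1903]
ee_rot: [[-0.99, -0.141, 0.001], [-0.141, 0.99, 0.0], [-0.001, 0.0, -1.0]]
contact_force: [0.7, -0.0, 0.1]
opening: 0.0237
grip_force: 0.0
```

Request:
{"name": "drive_tool", "arguments": {"rows": [[[0, 0, 0], 0, 1], [[0, 0, 0], 0, 1], [[0, 0, 0], 0, 1], [[0, 0, 0], 0, 1], [[0, 0, 0], 0, 1]]}}

```text
time: 8.55
tcp_pos: [0.5184, 0.0484, 0.1911]
ee_rot: [[-0.99, -0.141, 0.001], [-0.141, 0.99, -0.0], [-0.001, -0.0, -1.0]]
contact_force: [-1.3, -1.8, 6.3]
opening: 0.0142
grip_force: 28.5
```

```bash
python3 st.py
```

```text
t 8.55 p [0.5184 0.0484 0.1911] ang 1.713 q6 -1.641 F [-1.3 -1.8  6.3] M [-0.221  0.154 -0.271] op 0.0142 g 28.514250805601478 tau6 -0.295
```

Request:
{"name": "drive_tool", "arguments": {"rows": [[[0, 0, 0], 0, 1], [[0, 0, 0.01], 0.7, 1], [[0, 0, 0.01], 0.7, 1], [[0, 0, 0], 0, 1], [[0, 0, 0], 0, 1]], "newtons": 35}}

```text
time: 9.05
tcp_pos: [0.5185, 0.0485, 0.1907]
ee_rot: [[-0.999, 0.054, 0.001], [0.054, 0.999, -0.0], [-0.001, -0.0, -1.0]]
contact_force: [-1.5, -0.6, 6.6]
opening: 0.0118
grip_force: 65.0
```

```bash
python3 st.py
```

```text
t 9.05 p [0.5185 0.0485 0.1907] ang 1.517 q6 -1.446 F [-1.5 -0.6  6.6] M [-0.176  0.211 -0.325] op 0.0118 g 64.97434426099062 tau6 -0.287
```

Request:
{"name": "drive_tool", "arguments": {"rows": [[[0, 0, 0.01], 1, 1], [[0, 0, 0.017], 1, 1], [[0, 0, 0], 0, 1], [[0, 0, 0], 0, 1], [[0, 0, 0], 0, 1]]}}

```text
time: 9.55
tcp_pos: [0.5184, 0.0483, 0.1899]
ee_rot: [[-0.945, 0.327, 0.001], [0.327, 0.945, -0.0], [-0.001, 0.0, -1.0]]
contact_force: [-0.5, -1.5, 5.9]
opening: 0.0121
grip_force: 64.9
```

```bash
python3 st.py
```

```text
t 9.55 p [0.5184 0.0483 0.1899] ang 1.238 q6 -1.167 F [-0.5 -1.5  5.9] M [-0.307  0.076 -0.299] op 0.0121 g 64.93964061141014 tau6 -0.294
```

Request:
{"name": "drive_tool", "arguments": {"rows": [[[0, 0, 0.01], 0.4, 1], [[0, 0, 0.01], 0.4, 1], [[0, 0, 0.01], 0.4, 1], [[0, 0, 0.01], 0.4, 1], [[0, 0, 0.01], 0.4, 1]]}}

```text
time: 10.05
tcp_pos: [0.5184, 0.0482, 0.189]
ee_rot: [[-0.818, 0.575, 0.001], [0.575, 0.818, -0.001], [-0.002, -0.0, -1.0]]
contact_force: [-1.6, -2.1, 9.1]
opening: 0.0116
grip_force: 65.1
```

```bash
python3 st.py
```

```text
t 10.05 p [0.5184 0.0482 0.189 ] ang 0.958 q6 -0.886 F [-1.6 -2.1  9.1] M [-0.37   0.401  0.164] op 0.0116 g 65.10624043643475 tau6 -0.258
```

Request:
{"name": "drive_tool", "arguments": {"rows": [[[0, 0, 0], 0.1, 1], [[0, 0, 0], 0.05, 1], [[0, 0, 0], 0.02, 1], [[0, 0, 0], 0.01, 1], [[0, 0, 0], 0, 1]]}}

```text
time: 10.55
tcp_pos: [0.5184, 0.0482, 0.189]
ee_rot: [[-0.805, 0.594, 0.001], [0.594, 0.805, -0.001], [-0.002, -0.0, -1.0]]
contact_force: [-0.7, -1.2, 7.9]
opening: 0.0118
grip_force: 65.1
```

```bash
python3 st.py
```

```text
t 10.55 p [0.5184 0.0482 0.189 ] ang 0.935 q6 -0.864 F [-0.7 -1.2  7.9] M [-0.33   0.327  0.149] op 0.0118 g 65.07069524377584 tau6 0.189
```

Request:
{"name": "drive_tool", "arguments": {"rows": [[[0, 0, 0.008], 0.4, 1], [[0, 0, 0.008], 0.4, 1], [[0, 0, 0.008], 0.4, 1], [[0, 0, 0.008], 0.4, 1], [[0, 0, 0], 0.4, 1]]}}

```text
time: 11.05
tcp_pos: [0.5183, 0.048, 0.1882]
ee_rot: [[-0.609, 0.794, 0.001], [0.794, 0.609, -0.001], [-0.002, 0.0, -1.0]]
contact_force: [-1.8, -1.1, 7.2]
opening: 0.012
grip_force: 65.0
```

```bash
python3 st.py
```

```text
t 11.05 p [0.5183 0.048  0.1882] ang 0.654 q6 -0.582 F [-1.8 -1.1  7.2] M [-0.486  0.388  0.297] op 0.012 g 65.04759890958667 tau6 -0.176
```

Request:
{"name": "drive_tool", "arguments": {"rows": [[[0, 0, 0], 0.1, 1], [[0, 0, 0], 0.05, 1], [[0, 0, 0], 0.02, 1], [[0, 0, 0], 0.01, 1], [[0, 0, 0], 0, 1]]}}

```text
time: 11.55
tcp_pos: [0.5183, 0.048, 0.1881]
ee_rot: [[-0.59, 0.807, 0.001], [0.807, 0.59, -0.001], [-0.002, -0.0, -1.0]]
contact_force: [-1.2, -2.6, 8.3]
opening: 0.0115
grip_force: 65.1
```

```bash
python3 st.py
```

```text
t 11.55 p [0.5183 0.048  0.1881] ang 0.631 q6 -0.559 F [-1.2 -2.6  8.3] M [-0.466  0.375  0.297] op 0.0115 g 65.06647232919931 tau6 0.272
```

Request:
{"name": "drive_tool", "arguments": {"rows": [[[0, 0, 0.008], 0.4, 1], [[0, 0, 0.008], 0.4, 1], [[0, 0, 0.008], 0.3, 1], [[0, 0, 0], 0.1, 1], [[0, 0, 0], 0.02, 1]]}}

```text
time: 12.05
tcp_pos: [0.5182, 0.048, 0.1876]
ee_rot: [[-0.445, 0.896, 0.001], [0.896, 0.445, -0.002], [-0.002, 0.0, -1.0]]
contact_force: [-2.4, -1.8, 8.8]
opening: 0.0115
grip_force: 65.1
```

```bash
python3 st.py; python3 st.py >/dev/null; python3 - <<'E'
from h import *
S=snap("side","s4.png")
A=cv2.imread('pics/side1.png'); B=S[:,:,::-1]
# foot region: vertical profile along the axis column
x,y=proj("side",[.518,.047,.044]); print(x,y)
x=int(round(x)); 
for im in(A,B): print(im[int(y)-14:int(y)+16,x-2:x+3].mean((1,2)).round().astype(int))
E
```

```text
t 12.05 p [0.5182 0.048  0.1876] ang 0.461 q6 -0.389 F [-2.4 -1.8  8.8] M [-0.503  0.493  0.272] op 0.0115 g 65.09616047143936 tau6 0.345
318.82087897674523 255.49759782363827
[84 85 85 85 85 84 82 82 81 80 76 69 81 82 81 86 89 92 36 14 18 20 21 20
 18 19 20 19 15 31]
[86 86 86 87 87 85 85 83 82 82 79 68 59 69 86 83 89 91 94 33 15 20 20 21
 21 20 20 19 17 32]
```

Request:
{"name": "drive_tool", "arguments": {"rows": [[[0, 0, 0.008], 0.4, 1], [[0, 0, 0.008], 0.4, 1], [[0, 0, 0.008], 0.3, 1], [[0, 0, 0], 0.1, 1], [[0, 0, 0], 0.02, 1]]}}

```text
time: 12.6
tcp_pos: [0.5181, 0.0479, 0.1871]
ee_rot: [[-0.287, 0.958, 0.001], [0.958, 0.287, -0.002], [-0.002, 0.0, -1.0]]
contact_force: [-2.6, -1.4, 9.9]
opening: 0.0115
grip_force: 65.1
```

```bash
python3 st.py
```

```text
t 12.6 p [0.5181 0.0479 0.1871] ang 0.291 q6 -0.219 F [-2.6 -1.4  9.9] M [-0.538  0.493  0.343] op 0.0115 g 65.12705493718386 tau6 0.384
```

Request:
{"name": "drive_tool", "arguments": {"rows": [[[0, 0, 0.008], 0.4, 1], [[0, 0, 0.008], 0.4, 1], [[0, 0, 0.008], 0.3, 1], [[0, 0, 0], 0.1, 1], [[0, 0, 0], 0.02, 1]]}}

```text
time: 13.1
tcp_pos: [0.518, 0.0479, 0.1866]
ee_rot: [[-0.12, 0.993, 0.001], [0.993, 0.12, -0.002], [-0.002, 0.0, -1.0]]
contact_force: [-2.4, -2.3, 9.4]
opening: 0.0118
grip_force: 65.2
```

```bash
python3 st.py
```

```text
t 13.1 p [0.518  0.0479 0.1866] ang 0.12 q6 -0.048 F [-2.4 -2.3  9.4] M [-0.617  0.671  0.388] op 0.0118 g 65.15897238627076 tau6 0.424
```

```bash
python3 - <<'E'
from h import *
snap("side","s5.png")
for f in("side1","s2","s3","s4","s5"):
    im=cv2.imread(f'pics/{f}.png').astype(float).mean(2)
    print(f,[int(v) for v in im[248:268,317:322].mean(1)])
A,B,C=[cv2.imread(f'pics/{f}.png') for f in("side1","s4","s5")]
cv2.imwrite('pics/f.png',np.hstack([cv2.resize((255*(x[238:282,300:336]/255.)**.5).astype(np.uint8),(262,320),interpolation=cv2.INTER_CUBIC) for x in(A,B,C)]))
E
```

```text
side1 [82, 80, 80, 76, 68, 81, 82, 80, 86, 88, 92, 36, 13, 17, 20, 21, 20, 17, 19, 20]
s2 [82, 82, 81, 77, 69, 81, 83, 82, 86, 90, 93, 37, 13, 18, 20, 20, 20, 20, 20, 18]
s3 [83, 82, 81, 78, 70, 82, 84, 83, 87, 90, 94, 36, 14, 18, 20, 20, 20, 20, 19, 19]
s4 [83, 82, 82, 78, 67, 58, 69, 86, 82, 88, 90, 94, 32, 15, 20, 19, 20, 20, 19, 20]
s5 [83, 82, 82, 78, 69, 59, 55, 88, 83, 88, 91, 94, 32, 14, 19, 20, 20, 20, 19, 21]
```

View pics/f.png

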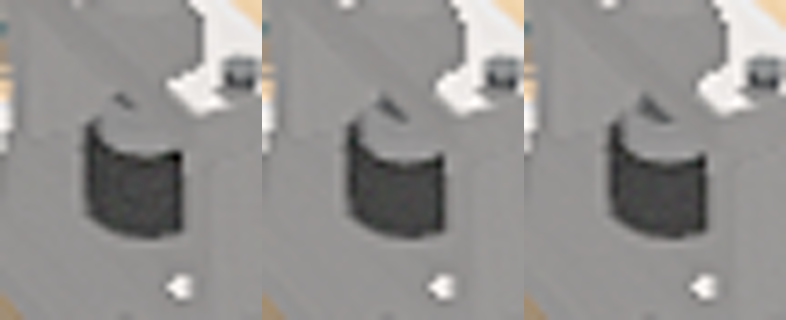

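```bash
python3 - <<'E'
from h import *
for f in("side1","s3","s4","s5"):
    im=cv2.imread(f'pics/{f}.png').astype(float).mean(2)[250:264,311:326]
    # per column subpixel crossing of level 55 bright->dark
    r=[]
    for c in im.T:
        k=[i for i in range(len(c)-1) if c[i]>=55>c[i+1] and c[i+1]<50]; k=k[-1] if k else None
        r.append(None if k is None else round(250+k+(c[k]-55)/(c[k]-c[k+1]),2))
    print(f,r)
    print(cv2.imread(f'pics/{f}.png').astype(int).mean(2).astype(int)[250:257,313:324].tolist())
E
```

```text
side1 [np.float64(256.0), np.float64(254.23), None, np.float64(257.04), np.float64(257.62), np.float64(258.39), np.float64(258.53), np.float64(258.55), np.float64(258.8), None, np.float64(258.66), np.float64(258.51), np.float64(258.15), np.float64(258.03), None]
[[90, 94, 91, 75, 79, 83, 81, 79, 79, 74, 124], [89, 88, 66, 34, 60, 80, 83, 79, 78, 74, 86], [89, 85, 82, 67, 39, 61, 80, 81, 79, 79, 74], [84, 81, 83, 84, 83, 76, 82, 84, 79, 79, 78], [50, 76, 83, 80, 80, 83, 84, 83, 81, 80, 80], [48, 77, 83, 81, 80, 79, 79, 82, 81, 81, 81], [33, 76, 83, 87, 86, 85, 85, 86, 86, 87, 81]]
s3 [None, np.float64(254.24), None, np.float64(257.06), np.float64(257.67), np.float64(258.41), np.float64(258.54), np.float64(258.59), np.float64(258.82), None, np.float64(258.68), np.float64(258.52), np.float64(258.19), np.float64(258.06), None]
[[92, 96, 92, 77, 80, 84, 81, 81, 80, 81, 84], [91, 89, 67, 34, 61, 82, 85, 82, 81, 79, 91], [89, 85, 84, 69, 41, 62, 81, 84, 82, 78, 75], [85, 82, 83, 85, 84, 77, 84, 84, 81, 81, 80], [51, 77, 82, 83, 83, 84, 86, 85, 82, 82, 82], [48, 80, 85, 84, 82, 82, 83, 83, 8
[... 564 characters left out ...]
85, 83, 82], [47, 79, 85, 82, 83, 87, 89, 88, 84, 83, 82], [36, 75, 85, 85, 81, 81, 83, 83, 83, 82, 83]]
s5 [None, np.float64(254.23), np.float64(254.18), np.float64(258.14), np.float64(258.7), np.float64(259.41), np.float64(259.55), np.float64(259.59), np.float64(259.77), np.float64(259.69), np.float64(259.6), np.float64(259.52), np.float64(259.2), np.float64(258.52), None]
[[91, 95, 94, 77, 81, 85, 82, 81, 81, 81, 83], [92, 95, 89, 49, 61, 84, 85, 82, 80, 80, 92], [91, 91, 69, 39, 29, 65, 84, 85, 81, 81, 76], [72, 81, 68, 41, 34, 32, 61, 83, 84, 82, 80], [57, 81, 88, 80, 60, 41, 34, 62, 80, 82, 82], [46, 80, 85, 84, 85, 87, 91, 91, 85, 83, 82], [35, 77, 87, 84, 83, 83, 82, 83, 82, 84, 83]]
```

```bash
python3 - <<'E'
from h import *
a=proj("side",[.518,.03,.044]);b=proj("side",[.518,.03,.040]);print((b-a)/4)
E
```

```text
[0.00988413 0.35872233]
```

Request:
{"name": "drive_tool", "arguments": {"rows": [[[0, 0, -0.027], -0.8, 1], [[0, 0, -0.017], -0.8, 1], [[0, 0, -0.017], -0.8, 1], [[0, 0, -0.017], -0.8, 1], [[0, 0, -0.017], -0.8, 1]]}}

```text
time: 13.65
tcp_pos: [0.5183, 0.048, 0.1883]
ee_rot: [[-0.63, 0.777, 0.001], [0.777, 0.63, -0.001], [-0.001, -0.0, -1.0]]
contact_force: [-1.7, -1.8, 5.1]
opening: 0.0121
grip_force: 64.9
```

Request:
{"name": "drive_tool", "arguments": {"rows": [[[0, 0, -0.017], -0.8, 1], [[0, 0, -0.017], -0.8, 1], [[0, 0, -0.017], -0.8, 1], [[0, 0, -0.017], -0.8, 1], [[0, 0, -0.017], -0.8, 1]]}}

```text
time: 14.15
tcp_pos: [0.5184, 0.0483, 0.1899]
ee_rot: [[-0.946, 0.325, 0.001], [0.325, 0.946, -0.0], [-0.001, -0.0, -1.0]]
contact_force: [0.2, -1.6, 1.6]
opening: 0.0121
grip_force: 64.8
```

```bash
cat > m.py <<'E'
import sys; from h import *
exec(open('st.py').read())
snap("side",sys.argv[1]+".png")
im=cv2.imread(f'pics/{sys.argv[1]}.png').astype(float).mean(2)[250:264,311:326]; r=[]
for c in im.T[3:13]:
    k=[i for i in range(4,len(c)-1) if c[i]>=55>c[i+1]]; r.append(250+k[-1]+(c[k[-1]]-55)/(c[k[-1]]-c[k[-1]+1]) if k else np.nan)
print("foot edge",round(float(np.nanmean(r)),3),np.round(r,2).tolist())
E
python3 m.py b0
```

```text
t 14.15 p [0.5184 0.0483 0.1899] ang 1.24 q6 -1.168 F [ 0.2 -1.6  1.6] M [-0.228 -0.168 -0.283] op 0.0121 g 64.7720125503838 tau6 0.624
foot edge 259.012 [257.54, 258.43, 259.04, 259.25, 259.43, 259.46, 259.46, 259.5, 259.23, 258.78]
```

Request:
{"name": "drive_tool", "arguments": {"rows": [[[0, 0, 0.008], 0.4, 1], [[0, 0, 0.008], 0.4, 1], [[0, 0, 0.008], 0.3, 1], [[0, 0, 0], 0.1, 1], [[0, 0, 0], 0.02, 1]]}}

```text
time: 14.7
tcp_pos: [0.5184, 0.0483, 0.1894]
ee_rot: [[-0.875, 0.483, 0.001], [0.483, 0.875, -0.001], [-0.001, -0.0, -1.0]]
contact_force: [0.6, -1.9, 4.2]
opening: 0.012
grip_force: 64.9
```

```bash
python3 m.py b1
```

```text
t 14.7 p [0.5184 0.0483 0.1894] ang 1.066 q6 -0.994 F [ 0.6 -1.9  4.2] M [-0.519  0.001  0.211] op 0.012 g 64.9115446396172 tau6 0.252
foot edge 259.107 [257.57, 258.45, 259.13, 259.43, 259.52, 259.6, 259.49, 259.48, 259.38, 259.02]
```

Request:
{"name": "drive_tool", "arguments": {"rows": [[[0, 0, 0.008], 0.4, 1], [[0, 0, 0.008], 0.4, 1], [[0, 0, 0.008], 0.3, 1], [[0, 0, 0], 0.1, 1], [[0, 0, 0], 0.02, 1]]}}

```text
time: 15.25
tcp_pos: [0.5183, 0.0482, 0.1889]
ee_rot: [[-0.781, 0.624, 0.001], [0.624, 0.781, -0.001], [-0.001, -0.0, -1.0]]
contact_force: [-1.1, -2.6, 5.0]
opening: 0.012
grip_force: 64.9
```

```bash
python3 m.py b2
```

```text
t 15.25 p [0.5183 0.0482 0.1889] ang 0.896 q6 -0.825 F [-1.1 -2.6  5. ] M [-0.665  0.068  0.263] op 0.012 g 64.94959026575089 tau6 0.252
foot edge 259.163 [257.58, 258.45, 259.15, 259.42, 259.56, 259.58, 259.58, 259.59, 259.51, 259.21]
```

Request:
{"name": "drive_tool", "arguments": {"rows": [[[0, 0, 0.008], 0.4, 1], [[0, 0, 0.008], 0.4, 1], [[0, 0, 0.008], 0.3, 1], [[0, 0, 0], 0.1, 1], [[0, 0, 0], 0.02, 1]]}}

```text
time: 15.8
tcp_pos: [0.5183, 0.0481, 0.1884]
ee_rot: [[-0.664, 0.748, 0.001], [0.748, 0.664, -0.001], [-0.001, -0.0, -1.0]]
contact_force: [-1.1, -3.5, 4.8]
opening: 0.012
grip_force: 65.0
```

```bash
python3 m.py b3
```

```text
t 15.8 p [0.5183 0.0481 0.1884] ang 0.726 q6 -0.654 F [-1.1 -3.5  4.8] M [-0.75   0.07   0.267] op 0.012 g 64.98179649934173 tau6 0.288
foot edge 259.171 [257.61, 258.46, 259.16, 259.43, 259.53, 259.59, 259.59, 259.6, 259.52, 259.22]
```

Request:
{"name": "drive_tool", "arguments": {"rows": [[[0, 0, 0.008], 0.4, 1], [[0, 0, 0.008], 0.4, 1], [[0, 0, 0.008], 0.3, 1], [[0, 0, 0], 0.1, 1], [[0, 0, 0], 0.02, 1]]}}

```text
time: 16.35
tcp_pos: [0.5182, 0.048, 0.1879]
ee_rot: [[-0.528, 0.849, 0.001], [0.849, 0.528, -0.001], [-0.001, -0.0, -1.0]]
contact_force: [-1.5, -2.9, 6.2]
opening: 0.0118
grip_force: 65.0
```

```bash
python3 m.py b4
```

```text
t 16.35 p [0.5182 0.048  0.1879] ang 0.556 q6 -0.484 F [-1.5 -2.9  6.2] M [-0.826  0.173  0.322] op 0.0118 g 65.01389119774103 tau6 0.328
foot edge 259.253 [257.6, 258.62, 259.4, 259.56, 259.58, 259.8, 259.67, 259.6, 259.51, 259.2]
```

The measurement is clean: free torque is 0.252 N m, contact comes at angle ≈0.86 and the slope is ≈0.235 N m/rad. I'll aim for angle ≈0.35, about 41 N.

Request:
{"name": "drive_tool", "arguments": {"rows": [[[0, 0, 0.008], 0.4, 1], [[0, 0, 0.008], 0.4, 1], [[0, 0, 0.008], 0.4, 1], [[0, 0, 0.008], 0.2, 1], [[0, 0, 0], 0.05, 1]]}}

```text
time: 16.9
tcp_pos: [0.5181, 0.048, 0.1873]
ee_rot: [[-0.346, 0.938, 0.0], [0.938, 0.346, -0.001], [-0.001, -0.0, -1.0]]
contact_force: [-2.6, -3.5, 7.5]
opening: 0.0114
grip_force: 65.1
```

```bash
python3 st.py
```

```text
t 16.9 p [0.5181 0.048  0.1873] ang 0.353 q6 -0.282 F [-2.6 -3.5  7.5] M [-0.805  0.352  0.329] op 0.0114 g 65.07050860673189 tau6 0.376
```

Request:
{"name": "drive_tool", "arguments": {"rows": [[[0, 0, 0], 0, 1], [[0, 0, 0], 0, 1], [[0, 0, 0], 0, 0.7], [[0, 0, 0], 0, 0.4], [[0, 0, 0], 0, 0.2]]}}

```text
time: 17.4
tcp_pos: [0.5176, 0.049, 0.186]
ee_rot: [[-0.345, 0.939, -0.002], [0.939, 0.345, 0.001], [0.001, -0.001, -1.0]]
contact_force: [-0.6, 0.6, -0.7]
opening: 0.033
grip_force: 0.0
```

```bash
python3 m.py c0
```

```text
t 17.4 p [0.5176 0.049  0.186 ] ang 0.352 q6 -0.281 F [-0.6  0.6 -0.7] M [-0.064  0.049 -0.01 ] op 0.033 g 0.0 tau6 0.003
foot edge 259.26 [257.6, 258.65, 259.4, 259.57, 259.58, 259.81, 259.67, 259.6, 259.53, 259.2]
```

Request:
{"name": "drive_tool", "arguments": {"rows": [[[0, 0, 0], 0, 0.1], [[0, 0, 0], 0, 0.1], [[0, 0, 0], 0.9, 0.1], [[0, 0, 0], 0.95, 0.1], [[0, 0, 0], 0, 0.1]], "newtons": 15}}

```text
time: 17.95
tcp_pos: [0.5179, 0.0487, 0.1862]
ee_rot: [[-0.095, 0.995, -0.001], [0.995, 0.095, 0.0], [0.0, -0.001, -1.0]]
contact_force: [0.2, -0.3, -0.1]
opening: 0.0766
grip_force: 0.0
```

Request:
{"name": "drive_tool", "arguments": {"rows": [[[0, 0, 0.6], 0, 0.1], [[0, 0, 0.7], 0, 0.1], [[0, 0, 0.55], 0, 0.2], [[0, 0, 0], 0, 0.3], [[0, 0, 0], 0, 0.4]]}}

```text
time: 18.45
tcp_pos: [0.5182, 0.0487, 0.1404]
ee_rot: [[-0.096, 0.995, -0.0], [0.995, 0.096, 0.0], [0.0, -0.0, -1.0]]
contact_force: [0.7, -0.9, 0.4]
opening: 0.0612
grip_force: 0.0
```

Request:
{"name": "drive_tool", "arguments": {"rows": [[[0, 0, 0], 0, 0.6], [[0, 0, 0], 0, 0.7], [[0, 0, 0], 0, 0.7], [[0, 0, 0], 0, 0.7], [[0, 0, 0], 0, 0.7]]}}

```text
time: 18.95
tcp_pos: [0.5178, 0.0486, 0.1409]
ee_rot: [[-0.095, 0.996, -0.0], [0.996, 0.095, 0.0], [0.0, -0.0, -1.0]]
contact_force: [-2.7, -1.0, 5.8]
opening: 0.0401
grip_force: 15.0
```

```bash
python3 st.py
```

```text
t 18.95 p [0.5178 0.0486 0.1409] ang 0.095 q6 -0.023 F [-2.7 -1.   5.8] M [-0.171  0.618 -0.11 ] op 0.0401 g 15.000608819536865 tau6 -0.146
```

Request:
{"name": "drive_tool", "arguments": {"rows": [[[0, 0, 0], 0, 0.7], [[0, 0, 0.008], 0.5, 0.7], [[0, 0, 0.01], 0.5, 0.7], [[0, 0, 0], 0.15, 0.7], [[0, 0, 0], 0.05, 0.7]], "newtons": 40}}

```text
time: 19.45
tcp_pos: [0.5179, 0.0486, 0.1405]
ee_rot: [[0.072, 0.997, -0.0], [0.997, -0.072, -0.0], [-0.0, -0.0, -1.0]]
contact_force: [-2.4, -1.4, 5.1]
opening: 0.0395
grip_force: 40.0
```

```bash
python3 st.py
```

```text
t 19.45 p [0.5179 0.0486 0.1405] ang -0.072 q6 0.144 F [-2.4 -1.4  5.1] M [-0.114  0.633  0.168] op 0.0395 g 40.00073981937021 tau6 0.144
```

Request:
{"name": "drive_tool", "arguments": {"rows": [[[0, 0, 0.008], 0.4, 0.7], [[0, 0, 0.008], 0.4, 0.7], [[0, 0, 0.008], 0.3, 0.7], [[0, 0, 0], 0.1, 0.7], [[0, 0, 0], 0.02, 0.7]]}}

```text
time: 19.95
tcp_pos: [0.5179, 0.0486, 0.1399]
ee_rot: [[0.24, 0.971, -0.0], [0.971, -0.24, -0.0], [-0.0, 0.0, -1.0]]
contact_force: [-3.6, -0.8, 6.7]
opening: 0.0396
grip_force: 40.0
```

```bash
python3 st.py
```

```text
t 19.95 p [0.5179 0.0486 0.1399] ang -0.242 q6 0.314 F [-3.6 -0.8  6.7] M [-0.101  0.65   0.08 ] op 0.0396 g 40.00080733560026 tau6 0.163
```

Request:
{"name": "drive_tool", "arguments": {"rows": [[[0, 0, 0.008], 0.4, 0.7], [[0, 0, 0.008], 0.4, 0.7], [[0, 0, 0.008], 0.3, 0.7], [[0, 0, 0], 0.1, 0.7], [[0, 0, 0], 0.02, 0.7]]}}

```text
time: 20.45
tcp_pos: [0.518, 0.0486, 0.1394]
ee_rot: [[0.401, 0.916, 0.0], [0.916, -0.401, -0.0], [-0.0, 0.0, -1.0]]
contact_force: [-4.1, -0.0, 6.5]
opening: 0.0395
grip_force: 40.0
```

```bash
python3 st.py
```

```text
t 20.45 p [0.518  0.0486 0.1394] ang -0.413 q6 0.484 F [-4.1 -0.   6.5] M [-0.139  0.667  0.116] op 0.0395 g 40.00105950515717 tau6 0.174
```

Request:
{"name": "drive_tool", "arguments": {"rows": [[[0, 0, 0.008], 0.4, 0.7], [[0, 0, 0.008], 0.4, 0.7], [[0, 0, 0.008], 0.3, 0.7], [[0, 0, 0], 0.1, 0.7], [[0, 0, 0], 0.02, 0.7]]}}

```text
time: 20.95
tcp_pos: [0.518, 0.0486, 0.1389]
ee_rot: [[0.551, 0.835, 0.0], [0.835, -0.551, -0.0], [-0.0, 0.0, -1.0]]
contact_force: [-2.6, -0.7, 6.7]
opening: 0.0396
grip_force: 40.0
```

```bash
python3 st.py
```

```text
t 20.95 p [0.518  0.0486 0.1389] ang -0.583 q6 0.655 F [-2.6 -0.7  6.7] M [-0.099  0.717  0.228] op 0.0396 g 40.00115897040814 tau6 0.2
```

Request:
{"name": "drive_tool", "arguments": {"rows": [[[0, 0, 0.008], 0.4, 0.7], [[0, 0, 0.008], 0.4, 0.7], [[0, 0, 0.008], 0.3, 0.7], [[0, 0, 0], 0.1, 0.7], [[0, 0, 0], 0.02, 0.7]]}}

```text
time: 21.45
tcp_pos: [0.518, 0.0485, 0.1384]
ee_rot: [[0.684, 0.729, 0.0], [0.729, -0.684, -0.0], [0.0, 0.0, -1.0]]
contact_force: [-3.9, -0.7, 8.4]
opening: 0.04
grip_force: 40.0
```

```bash
python3 st.py
```

```text
t 21.45 p [0.518  0.0485 0.1384] ang -0.753 q6 0.825 F [-3.9 -0.7  8.4] M [-0.106  0.778  0.204] op 0.04 g 40.00122545287013 tau6 0.23
```

Request:
{"name": "drive_tool", "arguments": {"rows": [[[0, 0, 0.008], 0.4, 0.7], [[0, 0, 0.008], 0.4, 0.7], [[0, 0, 0.008], 0.3, 0.7], [[0, 0, 0], 0.1, 0.7], [[0, 0, 0], 0.02, 0.7]]}}

```text
time: 21.95
tcp_pos: [0.518, 0.0485, 0.1379]
ee_rot: [[0.798, 0.603, 0.0], [0.603, -0.798, -0.0], [0.0, 0.0, -1.0]]
contact_force: [-3.6, 0.0, 8.2]
opening: 0.0398
grip_force: 40.0
```

```bash
python3 st.py
```

```text
t 21.95 p [0.518  0.0485 0.1379] ang -0.923 q6 0.995 F [-3.6  0.   8.2] M [-0.114  0.871  0.285] op 0.0398 g 40.00147385057062 tau6 0.26
```

The nut is about 0.5 rad past first grip, close to where it was found. Now I release it and lift clear.

Request:
{"name": "drive_tool", "arguments": {"rows": [[[0, 0, 0], 0, 0.7], [[0, 0, 0], 0, 0.4], [[0, 0, 0], 0, 0.1], [[0, 0, 0], 0, 0], [[0, 0, 0], 0, 0]]}}

```text
time: 22.45
tcp_pos: [0.5182, 0.0486, 0.1366]
ee_rot: [[0.798, 0.602, -0.0], [0.602, -0.798, 0.0], [-0.0, -0.0, -1.0]]
contact_force: [-0.4, -0.5, -0.4]
opening: 0.0684
grip_force: 0.0
```

Request:
{"name": "drive_tool", "arguments": {"rows": [[[0, 0, -0.6], 0, 0], [[0, 0, -0.9], 0, 0], [[0, 0, -0.9], 0, 0], [[0, 0, -0.9], 0, 0], [[0, 0, -0.9], 0, 0]]}}

```text
time: 22.95
tcp_pos: [0.5181, 0.0486, 0.2426]
ee_rot: [[0.798, 0.602, -0.0], [0.602, -0.798, 0.0], [-0.0, -0.0, -1.0]]
contact_force: [-0.3, -0.2, 0.1]
opening: 0.0913
grip_force: 0.0
```

Request:
{"name": "drive_tool", "arguments": {"rows": [[[0, 0, -0.6], 0, 0], [[0, 0, 0], 0, 0], [[0, 0, 0], 0, 0], [[0, 0, 0], 0, 0], [[0, 0, 0], 0, 0]]}}

```text
time: 23.45
tcp_pos: [0.5176, 0.0486, 0.2557]
ee_rot: [[0.798, 0.602, -0.002], [0.602, -0.798, -0.0], [-0.002, -0.001, -1.0]]
contact_force: [0.9, 0.7, -1.1]
opening: 0.0912
grip_force: 0.0
```

```bash
python3 m.py e0; python3 - <<'E'
from h import *
S=cv2.imread('pics/e0.png'); x0,y0,z=290,175,9
t=cv2.resize(S[y0:y0+65,x0:x0+60],None,fx=z,fy=z,interpolation=cv2.INTER_CUBIC)
for zz in(.1826,.1566): cv2.polylines(t,[np.array([(proj("side",q)+.5-[x0,y0])*z for q in barp([.518,.048],-1.22,zz)]).astype(int)],True,(0,255,0))
cv2.imwrite('pics/e.png',t)
E
```

```text
t 23.45 p [0.5176 0.0486 0.2557] ang -0.924 q6 0.996 F [ 0.9  0.7 -1.1] M [-0.123  0.118 -0.   ] op 0.0912 g 0.0 tau6 -0.0
foot edge 259.245 [257.54, 258.62, 259.4, 259.53, 259.59, 259.8, 259.67, 259.58, 259.51, 259.21]
```

View pics/e.png

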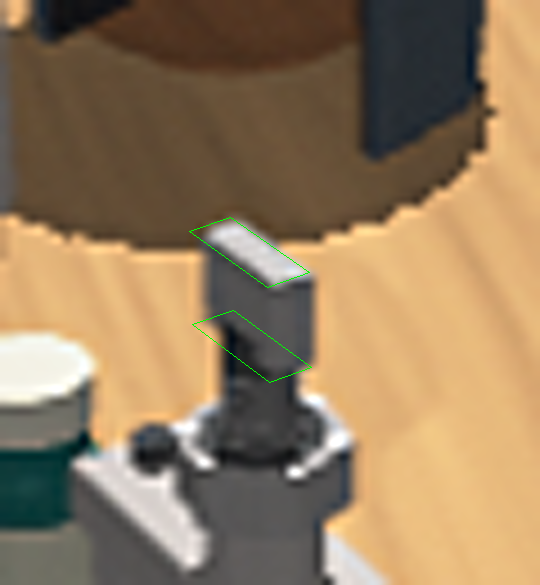

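The bar's top, from about (225,225) to (300,275) in the crop, matches the predicted yaw of −1.22, so the screw didn't turn while the nut was tightened. The nut is back in its original orientation and the gripper is clear. Handing in.

```bash
python3 -c "
from plant import arm
print(arm.sign_off())"
```

```text
the job is handed in; nothing more can be done
None
```

The job is handed in, with no verdict returned: by torque estimate the foot bears on the bed at about 41 N and the nut is about 0.5 rad past first grip, close to where it started; the gripper is clear and I saw no contact with the other things on the table.

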